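# Find the push switch that still snaps and mark it

### The arm

A 6-joint arm with a two-finger parallel gripper is mounted at the origin on the work surface; the furniture and walls round the work are solid. World frame = base frame: x ahead of the robot, y to its left, z up, the work surface at z = 0. Lengths are in m, angles in rad, forces in N, time in s.
With the tool pointing down it reaches from about 0.35 to 1 m from the base axis. Payload 7.1 kg.
Tool frame: the origin (TCP) lies between the finger pads; the fingertips stand 22 mm ahead of it and the grasp point (between the pads) lies 3 mm ahead of it; z points along the fingers, y is the line along which they close (so a half turn about z gives the same grasp; the last joint's range is limited). The gripper opens to 85 mm and grips with 20 to 120 N. Pads are 22 mm wide; open, the fingers measure 114 mm over their backs; the gripper's body (76 mm by 85 mm) begins 54 mm behind the grasp point. The pads swing forward as they close: fully open they stand 13 mm farther back than shut.
Start: joints at [-1.311, 0.423, 1.63, -0, 1.089, -0.019], TCP at [0.172, -0.601, 0.253] pointing down, gripper open.
Joint ranges: [-3, 3], [-0.9, 2.11], [0.09, 2.58], [-1.31, 4.45], [0.11, 2.69], [-2.54, 2.54]. Speed limits (rad/s): [2.39, 2.39, 3.01, 3.14, 3.14, 3.14].

### API

Orientations are given as a rotation vector (axis times angle).
In Python, from rig import manip gives the robot as it stands. The module is installed in compiled form; this text tells all that it offers. Calls block until the motion is done:
- manip.move_to(position, orientation): joint-space move of the TCP to a pose.
- manip.servo_line(position, orientation=None, rate=0.15): straight line of the TCP; orientation=None keeps the orientation; rate is the mean speed in m/s.
- manip.set_joints(angles): joint-space move.
- manip.command_gripper(opening, f_grip=None): finger opening in m; f_grip is the grip in N (None keeps the last); returns when the fingers have stopped.
- manip.hold(seconds).
- manip.solve_ik(position, orientation): joint angles nearest the present ones, or None.
- manip.camera(name): name is "scene" or "top" or "wrist"; returns a dict with "image" (384x512x3 uint8, red, green, blue), "fx", "fy", "cx", "cy" (pixels), "cam_to_world" (4x4, takes a point from camera to world coordinates); the wrist camera has in their place "mount" (4x4, takes a point from camera to tool coordinates, whose origin is the TCP and whose axes are the flange's). Camera axes: x right, y down, z forward; pixel columns grow to the right and rows downward; lengths in m; the calibration is good to about 2 mm. A picture is of the moment at which its call begins: read the wrist's pose just before it. There is no depth.
A pose or a line that the arm cannot do raises manip.IKError and nothing moves.
- manip.sign_off(): hands the job in; it is judged then, once.
Readings, each from a call of its own:
- manip.get_time(): time.
- manip.get_joint_positions(): joint angles.
- manip.get_joint_vel(): joint speeds.
- manip.get_tau(): joint torques, N m.
- manip.get_position(): TCP position.
- manip.get_ee_rot(): TCP orientation.
- manip.get_contact_force(): force on the tool from outside, world axes, zero at the start.
- manip.get_torque(): the same for the moment, N m.
- manip.get_width(): finger opening in m.
- manip.get_grip_force(): force on a finger pad.
Only numpy, scipy, OpenCV 4.12 (cv2) and the standard library are available. Lean on these libraries where they do the work, as an engineer would, in place of code of your own. Each camera call takes 0.05 s, during which the arm holds its last target. There are 200 camera calls.

### The job

Of the three used push switches in the tester only one still works: press them one at a time, slowly and gently, until you feel one snap and stay down, easing off at the snap rather than leaning on it, and letting go of those that stay soft without ramming them down to the end stop. Then mark the working switch by standing the cork block upright in the bay in front of it. Leave the working switch latched down and the other things on the table where they are.

Things in the scene. Friction and masses are not known exactly. Their poses are not given: they have to be found in the camera images.
- tester: Fixed switch tester: plywood base 150 (x) x 256 (y) x 8 mm, on its far part a grey box, top 52 mm above the table, with three upright plungers 78 mm apart along y. In front of each lies a shallow bay 78 (x) x 73 (y) mm between ribs 5 mm wide, 4 mm high. Origin on the table; x away from the robot, y left along the row. Plunger axes at tester x = 32, y = 78, 0, -78 mm.
- key_1 (a joint): Travel (m) of the left switch seen from the robot: 0 = up, grows as pressed down, 0.019 = end stop. All three look alike; exactly one works, and which one varies. A worn-out switch stays soft: only its spring is felt, about 1 N rising smoothly to about 2 N, and it comes back up when let go. Still soft at 14.5 mm = worn out.
- key_1_top (a point): Centre of the flat top of the left plunger (key_1), a plain grey cylinder 26 mm across standing 23 mm out of the box. It moves with the plunger; 75 mm above the table when up.
- bay_1 (a point): Centre of the floor of the bay belonging to switch key_1, 8 mm above the table, 72 mm in front of its plunger's axis; axes as the tester's.
- key_2 (a joint): Travel (m) of the middle switch seen from the robot: 0 = up, grows as pressed down, 0.019 = end stop. All three look alike; exactly one works, and which one varies. The working switch starts as soft as the others; then the force climbs within 2 mm to about 6.5 N and falls to nothing within 3 mm more as the plunger snaps down ahead of the finger; it then stays down.
- key_2_top (a point): Centre of the flat top of the middle plunger (key_2), a plain grey cylinder 26 mm across standing 23 mm out of the box. It moves with the plunger; 75 mm above the table when up.
- bay_2 (a point): Centre of the floor of the bay belonging to switch key_2, 8 mm above the table, 72 mm in front of its plunger's axis; axes as the tester's.
- key_3 (a joint): Travel (m) of the right switch seen from the robot: 0 = up, grows as pressed down, 0.019 = end stop. All three look alike; exactly one works, and which one varies. In the working switch the force is gone (snap point) at 4.5 to 13 mm of travel, different each time. Follow it about 1 mm past that; it comes to rest 2 to 3 mm past, on a hard stop: pressing on there soon exceeds 10 N.
- key_3_top (a point): Centre of the flat top of the right plunger (key_3), a plain grey cylinder 26 mm across standing 23 mm out of the box. It moves with the plunger; 75 mm above the table when up.
- bay_3 (a point): Centre of the floor of the bay belonging to switch key_3, 8 mm above the table, 72 mm in front of its plunger's axis; axes as the tester's.
- cork_mid (a point): Centre, half-way up, of the loose cork sanding block with a pale felt top, 33 (x) x 46 (y) x 42 (z) mm, 90 g, standing upright on the table at first, to the left of the tester; its own axes, z up. This is the marker.
- mug: Bystander, loose: white dotted mug with handle, 93 mm high. Origin under its middle.
- rubber_eraser: Bystander, loose: blue and white eraser 22 x 46 x 13 mm, lying flat. Origin under its centre.
There are look-alikes about, which are no part of the job. There is more than one size of the part that bears cork_mid; the job needs the smaller.

How it is judged:
By the outcome, as a careful person would: the job done as asked, in the order asked, and still so for the second after the job is handed in, with the robot touching nothing.
It also fails if it takes over 67 s, if anything falls off the work surface, if the arm or the gripper's body presses on something with over 40 N, if the wrist force passes 120 N, or if a joint passes its speed limit or range.

## Working session

There is one attempt and no reset: what is moved stays moved. The work goes in short steps, each a Python script; the robot and the scene stay as the last script left them, time stands still between calls to the robot, and variables do not carry over. Pictures are saved under pics/ and viewed, at most 10 in all, crops included, and the job is handed in when it is done.

```bash
mkdir -p pics
python3 - <<'E'
from rig import manip as m
import cv2,numpy as np
for n in ("top","scene"):
    c=m.camera(n); cv2.imwrite(f"pics/{n}0.png",c["image"][:,:,::-1])
    print(n,c["fx"],c["fy"],c["cx"],c["cy"]);print(np.round(c["cam_to_world"],4).tolist())
c=m.camera("wrist");print(np.round(c["mount"],4).tolist(),c["fx"])
print(m.get_time(),m.get_ee_rot(),m.get_contact_force())
E
```

```text
top 447.91776378053186 447.91776378053186 258.1293510885137 188.80252885127751
[[-0.0069, -0.9921, 0.1252, 0.3425], [-1.0, 0.0059, -0.0078, 0.0224], [0.007, -0.1252, -0.9921, 1.1801], [0.0, 0.0, 0.0, 1.0]]
scene 475.33955941104244 475.33955941104244 255.103844148708 195.45434224035003
[[-0.5403, -0.6158, 0.5734, -0.2226], [-0.8414, 0.3853, -0.379, 0.4884], [0.0124, -0.6872, -0.7264, 0.9174], [0.0, 0.0, 0.0, 1.0]]
[[0.0007, -0.954, -0.2998, 0.0754], [1.0, 0.0007, 0.0001, 0.0002], [0.0001, -0.2998, 0.954, -0.1195], [0.0, 0.0, 0.0, 1.0]] 321.1006055594597
0.15 [-3.10995294e+00 -4.36386736e-01  2.62914961e-04] [-0.2638394  -0.94541252  0.21723531]
```

View pics/top0.png

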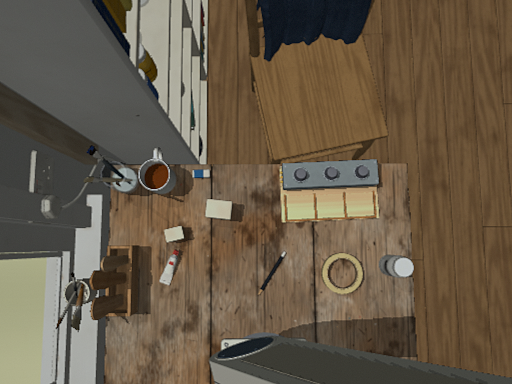

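View pics/scene0.png

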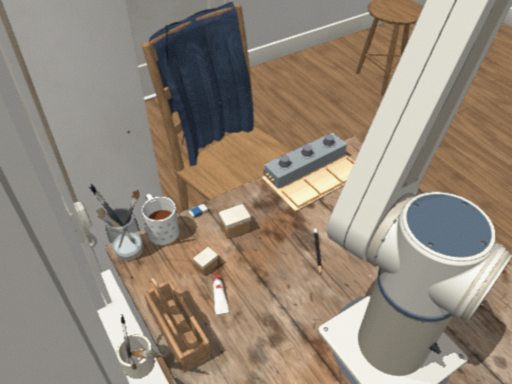

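The top view shows three plungers near (302,175), (332,173) and (362,171), with the bays in front of them. There are two felt-topped cork blocks, a larger one at (219,209) and a smaller one at (175,234). The smaller one fits cork_mid, so I'll confirm it with a crop and measurement.

```bash
cat > h.py <<'E'
from rig import manip as m
import cv2,numpy as np
from scipy.spatial.transform import Rotation as R
def ray(c,uv,z,T=None):
    T=c["cam_to_world"] if T is None else T
    T=np.asarray(T)
    d=T[:3,:3]@np.array([(uv[0]-c["cx"])/c["fx"],(uv[1]-c["cy"])/c["fy"],1]);o=T[:3,3]
    return o+d*(z-o[2])/d[2]
def down(yaw): # tool z down, tool y (closing line) at angle yaw from world y
    return (R.from_euler('z',yaw)*R.from_euler('x',np.pi)).as_rotvec()
def wristcam():
    p,r=m.get_position(),m.get_ee_rot(); c=m.camera("wrist")
    T=np.eye(4);T[:3,:3]=R.from_rotvec(r).as_matrix();T[:3,3]=p
    c["cam_to_world"]=T@c["mount"]; return c
def top_rect(c,box,z,lo=(0,0,170),hi=(40,110,255)):
    x0,y0,x1,y1=box; im=c["image"][y0:y1,x0:x1]
    k=cv2.inRange(cv2.cvtColor(im,cv2.COLOR_RGB2HSV),lo,hi)
    cn=max(cv2.findContours(k,cv2.RETR_EXTERNAL,cv2.CHAIN_APPROX_NONE)[0],key=cv2.contourArea).reshape(-1,2)
    P=np.array([ray(c,q+np.array([x0,y0]),z)[:2] for q in cn])
    return cv2.minAreaRect((P*1000).astype(np.float32)),cn.mean(0)+[x0,y0]
E
python3 - <<'E'
from h import *
c=m.camera("top")
im=c["image"][:,:,::-1]
a=cv2.resize(im[190:260,150:250],None,fx=4,fy=4,interpolation=2)
b=cv2.resize(im[155:230,270:390],None,fx=4,fy=4,interpolation=2)
o=np.zeros((600,480,3),np.uint8);o[:280,:400]=a;o[290:590]=b
cv2.imwrite("pics/crop.png",o)
for b in ((160,220,192,248),(200,195,237,225)): print(top_rect(c,b,.042))
hsv=cv2.cvtColor(c["image"],cv2.COLOR_RGB2HSV)
print(hsv[234,175],hsv[209,219],hsv[205,300],hsv[180,317],hsv[173,332])
for q in ((302,175),(332,173),(362,171)): print(ray(c,q,.075).round(4))
E
```

```text
(((373.8854064941406, 228.16928100585938), (30.6813907623291, 43.547874450683594), 13.660028457641602), array([173.66037736, 233.49056604]))
(((436.0716857910156, 115.63043212890625), (61.57966995239258, 44.156551361083984), 83.6269302368164), array([218.01282051, 208.75641026]))
[ 28  32 190] [ 23  39 191] [ 29  67 191] [ 93  21 124] [111  23 111]
[ 0.516  -0.0962  0.075 ]
[ 0.5207 -0.1713  0.075 ]
[ 0.5253 -0.2467  0.075 ]
```

View pics/crop.png

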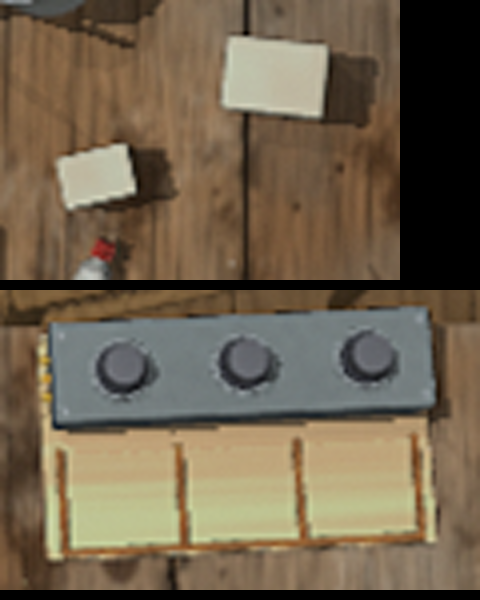

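The crop confirms it: the small block, 31x44 mm as measured, is at top-view pixel (174,233), and the larger one is 62x44 mm. The plungers are at about (301,174), (332,173) and (362.5,171). Next I'll close the gripper, go above the tester and look from close by.

Run:
```python
from h import *
m.move_to([0.48,-0.172,0.25],down(np.radians(3.5)))
m.command_gripper(0.0,20)
c=wristcam();np.save("pics/w1.npy",c["cam_to_world"]);cv2.imwrite("pics/w1.png",c["image"][:,:,::-1])
print(c["cx"],c["cy"],c["fx"],m.get_time(),m.get_position(),m.get_width(),m.get_contact_force())
```

```text
256.57583289826687 193.0362090997598 321.1006055594597 2.925 [ 0.4800204  -0.17195767  0.25001179] 0.00023559084578589362 [0.51493208 0.03375489 0.0193268 ]
```

View pics/w1.png

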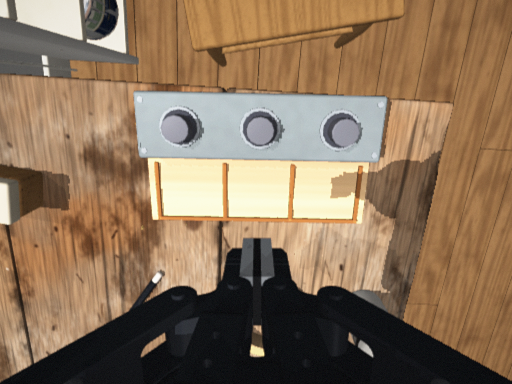

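The wrist view shows plunger tops near (178,126), (261,129) and (345,132), with the bay ribs at about x=158, 226, 292 and 359. I'll convert these to positions.

Run:
```python
from h import *
c=dict(fx=321.1,fy=321.1,cx=256.58,cy=193.04,cam_to_world=np.load("pics/w1.npy"))
im=cv2.imread("pics/w1.png");hsv=cv2.cvtColor(im,cv2.COLOR_BGR2HSV)
k=cv2.inRange(hsv,(110,0,70),(150,80,145))[95:160,140:385]
k=cv2.morphologyEx(k,cv2.MORPH_OPEN,np.ones((5,5)))
for q in cv2.findContours(k,cv2.RETR_EXTERNAL,cv2.CHAIN_APPROX_NONE)[0]:
    if cv2.contourArea(q)>150:
        (x,y),r=cv2.minEnclosingCircle(q);print(x+140,y+95,r,cv2.contourArea(q),ray(c,(x+140,y+95),.075).round(4))
print(hsv[126,178],hsv[129,261],hsv[140,220])
for q in ((178,128),(262,130.5),(346,132.5)):print(ray(c,q,.075).round(4))
for q in ((157,219),(226,220),(291.5,220.5),(358,221)):print("rib",ray(c,q,.01).round(4))
cv2.imwrite("pics/w1c.png",cv2.resize(im[85:230,125:395],None,fx=2.9,fy=2.9,interpolation=2))
```

```text
330.0 126.0 11.662003517150879 154.0 [ 0.5304 -0.2358  0.075 ]
[123  15 174] [125  19 171] [101  18 198]
[ 0.5201 -0.0989  0.075 ]
[ 0.5226 -0.1748  0.075 ]
[ 0.5255 -0.251   0.075 ]
rib [ 0.4025 -0.0572  0.01  ]
rib [ 0.4063 -0.1401  0.01  ]
rib [ 0.4106 -0.219   0.01  ]
rib [ 0.4149 -0.2992  0.01  ]
```

View pics/w1c.png

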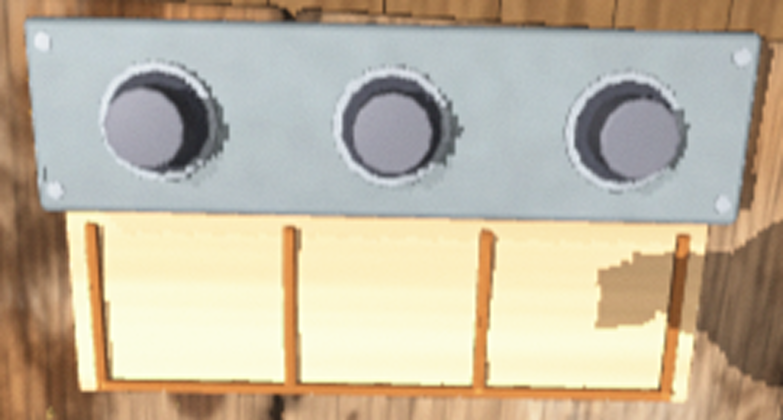

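Plunger spacing comes out at 77.5 mm and yaw at about 2.8°. I'll write the gentle press with force logging and start on key 1.

```bash
cat >> h.py <<'E'
YAW=np.radians(2.8); K2=np.array([0.5215,-0.173])
ey=np.array([-np.sin(YAW),np.cos(YAW)]); ex=np.array([np.cos(YAW),np.sin(YAW)])
KEY={i:K2+ey*(2-i)*0.0777 for i in (1,2,3)}
def F(n=3):
    v=[]
    for _ in range(n): v.append(m.get_contact_force()[2]); m.hold(0.01)
    return np.mean(v)
def press(i,step=0.0005):
    x,y=KEY[i]; o=down(YAW); t0=m.get_time()
    m.move_to([x,y,0.115],o); m.servo_line([x,y,0.101],o,0.05); m.hold(0.15)
    b=F(10); z=0.101; c0=None; peak=0; snap=None; log=[]; res="soft"
    while True:
        z-=step; m.servo_line([x,y,z],o,0.015)
        f=F()-b; za=m.get_position()[2]; log.append((round(za*1000,2),round(f,2)))
        if c0 is None and f>0.6 and len(log)>1 and log[-2][1]>0.4: c0=za+step
        peak=max(peak,f)
        if f>8.5: res="over"; break
        if peak>3.5 and snap is None and f<0.6: snap=za
        if snap and (snap-za>0.0009 or f>2.5): res="snap"; break
        if c0 and c0-za>=0.0143: break
        if za<0.081: res="limit"; break
    m.servo_line([x,y,0.115],o,0.06)
    print(i,res,"bias",round(b,2),"contact",c0,"peak",round(peak,2),"snap",snap,"dt",m.get_time()-t0,"t",m.get_time());print(log)
    return res
E
python3 -c "
from h import *
press(1)"
```

```text
1 soft bias -0.05 contact 0.09648255501028555 peak 2.64 snap None dt 12.5 t 15.425
[(np.float64(100.5), np.float64(0.04)), (np.float64(99.95), np.float64(0.42)), (np.float64(99.48), np.float64(-0.6)), (np.float64(98.98), np.float64(0.46)), (np.float64(98.46), np.float64(0.02)), (np.float64(97.97), np.float64(0.18)), (np.float64(97.47), np.float64(0.38)), (np.float64(97.03), np.float64(1.03)), (np.float64(96.52), np.float64(0.53)), (np.float64(95.98), np.float64(1.27)), (np.float64(95.49), np.float64(0.82)), (np.float64(94.99), np.float64(1.16)), (np.float64(94.5), np.float64(0.73)), (np.float64(93.99), np.float64(0.6)), (np.float64(93.49), np.float64(1.34)), (np.float64(93.0), np.float64(1.09)), (np.float64(92.49), np.float64(0.82)), (np.float64(91.98), np.float64(1.27)), (np.float64(91.5), np.float64(0.82)), (np.float64(90.98), np.float64(0.66)), (np.float64(90.48), np.float64(1.47)), (np.float64(89.96), np.float64(1.12)), (np.float64(89.49), np.float64(1.28)), (np.float64(89.01), np.float64(1.56)), (np.float64(88.49), np.float64(1.69)), (np.float64(87.97), np.float64(1.6)), (np.float64(87.5), np.float64(1.78)), (np.float64(86.98), np.float64(1.34)), (np.float64(86.51), np.float64(2.05)), (np.float64(85.97), np.float64(1.99)), (np.float64(85.48), np.float64(1.69)), (np.float64(84.98), np.float64(2.39)), (np.float64(84.46), np.float64(2.04)), (np.float64(83.99), np.float64(2.64)), (np.float64(83.49), np.float64(2.13)), (np.float64(82.99), np.float64(2.06)), (np.float64(82.48), np.float64(2.37)), (np.float64(81.99), np.float64(2.01))]
```

Key 1 is soft all the way to 15 mm. Next is key 2, then key 3 if needed.

```bash
sed -i 's/0\.101/0.0985/g; s/f<0\.6:/f<0.8:/; s/za<0\.081/za<0.0825/; s/round(za\*1000,2),round(f,2)/float(round(za*1000,1)),float(round(f,1))/' h.py
python3 -c "
from h import *
r=press(2)
if r in('soft','limit'): press(3)"
```

```text
2 limit bias 0.16 contact 0.09648802911270703 peak 2.19 snap None dt 10.616699999999998 t 26.0417
[(98.1, 0.0), (97.5, -0.4), (97.0, 0.7), (96.5, 0.5), (96.0, 0.7), (95.5, 1.1), (95.0, 1.3), (94.5, 0.4), (94.0, 0.9), (93.5, 1.3), (93.0, 1.2), (92.5, 1.0), (92.0, 0.6), (91.5, 0.9), (91.0, 1.3), (90.5, 1.0), (90.0, 1.2), (89.5, 1.2), (89.0, 1.0), (88.5, 1.2), (88.0, 1.4), (87.5, 1.8), (87.0, 1.2), (86.5, 1.3), (86.0, 1.1), (85.5, 1.9), (85.0, 1.9), (84.5, 1.6), (84.0, 1.7), (83.5, 1.8), (83.0, 2.2), (82.5, 1.6)]
3 snap bias 0.05 contact 0.0969982193062348 peak 7.34 snap 0.08505539237318521 dt 9.766600000000004 t 35.8083
[(98.0, 0.1), (97.5, -0.4), (97.0, 0.5), (96.5, 1.0), (96.0, 1.0), (95.5, 0.9), (95.0, 0.5), (94.5, 1.0), (94.0, 1.3), (93.5, 1.1), (93.0, 1.0), (92.5, 1.4), (92.0, 1.1), (91.5, 1.4), (91.0, 1.2), (90.5, 1.0), (90.0, 1.3), (89.5, 0.9), (89.1, 3.1), (88.6, 4.6), (88.2, 6.1), (87.8, 7.0), (87.3, 7.3), (86.8, 6.6), (86.1, 4.7), (85.1, -0.3), (84.8, -0.1), (84.4, 0.3), (84.0, 0.0)]
```

Key 3 snapped at about 12 mm with a 7.3 N peak, and I released it at the snap. Now I'll go above the small cork block for a close look.

Run:
```python
from h import *
p=m.get_position(); m.servo_line([p[0],p[1],0.2],None,0.15)
m.move_to([0.372,0.228,0.2],down(np.radians(13.7)))
m.command_gripper(0.072)
c=wristcam();np.save("pics/w2.npy",c["cam_to_world"]);cv2.imwrite("pics/w2.png",c["image"][:,:,::-1])
T=np.linalg.inv(c["cam_to_world"]);q=T@[.374,.228,.042,1];u,v=q[:2]/q[2]*c["fx"]+[c["cx"],c["cy"]];print(u,v)
u,v=int(u),int(v)
print(top_rect(c,(u-60,v-55,u+60,v+55),.042,(10,0,190)),m.get_time())
```

```text
256.7590867591271 178.35433361927016
(((372.1000671386719, 226.2606658935547), (32.445655822753906, 45.02456283569336), 13.74009895324707), array([257.92121212, 179.98787879])) 39.0833
```

View pics/w2.png

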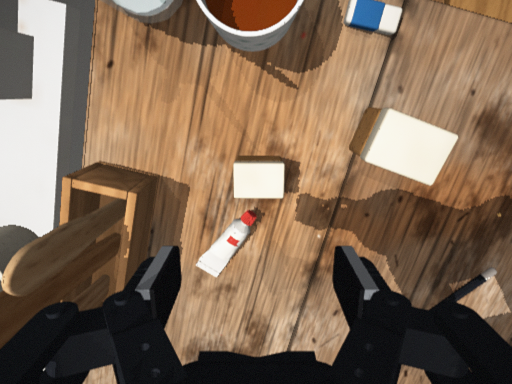

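The small block is at (0.372, 0.226), yaw 13.7°, and both finger lanes are clear. Pick it up and place it in bay 3.

Run:
```python
from h import *
x,y=.3721,.2263; o=down(np.radians(13.7))
m.servo_line([x,y,0.09],o,0.15); m.servo_line([x,y,0.029],o,0.06)
m.command_gripper(0.0,25); m.hold(.1); print("w",m.get_width(),m.get_grip_force(),m.get_contact_force())
m.servo_line([x,y,0.16],o,0.15)
b=KEY[3]-0.072*ex; o2=down(YAW); print(b)
m.move_to([b[0],b[1],0.14],o2)
m.servo_line([b[0],b[1],0.05],o2,0.12); m.hold(.1); f0=F(8); z=0.041
while z>0.0345:
    m.servo_line([b[0],b[1],z],o2,0.02); f=F()-f0
    print(round(z,4),round(f,2))
    if f>2: break
    z-=0.001
m.hold(.1); m.command_gripper(0.06); m.hold(.1)
m.servo_line([b[0],b[1],0.12],o2,0.08)
m.servo_line([b[0],b[1],0.23],o2,0.15)
c=wristcam();np.save("pics/w3.npy",c["cam_to_world"]);cv2.imwrite("pics/w3.png",c["image"][:,:,::-1])
t=m.camera("top");cv2.imwrite("pics/t3.png",t["image"][:,:,::-1])
print(m.get_time())
```

```text
w 0.04579346248035213 26.307441294193268 [-6.67462362e-01 -4.99049329e-03  5.61414615e+00]
[ 0.45338159 -0.25412442]
0.041 0.53
0.04 0.07
0.039 0.19
0.038 -0.04
0.037 5.97
49.825
```

View pics/w3.png

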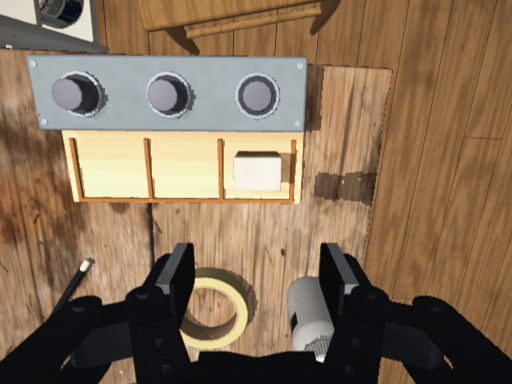

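The wrist view shows the cork upright at (257,171), inside bay 3 between the ribs at x=221 and 294. Plunger 3 at (258,95) is down, plungers 1 and 2 are up, and the gripper is clear.

```bash
python3 -c "
from rig import manip as m
print(m.sign_off())"
```

```text
the job is handed in; nothing more can be done
None
```

The right switch (key_3) is the working one: it snapped at about 12 mm and stayed latched, the other two stayed soft, the small cork block stands upright in bay 3, and I handed the job in at about 50 s.

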